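# Set the bench block on the stop's mark

### The job

Get the goldsmith's bench ready for hammering: with the fingers alone, push the square steel-topped bench block along the bench until one side lies flat against the near side of the dark wooden stop rail, centred on the rail's brass mark. The copper dish must ride along upright on top of the block; do not touch the dish or lift the block, and leave everything else on the bench where it is. Finish with the hand clear.

Things in the scene. Friction and masses are not known exactly. Their poses are not given: they have to be found in the camera images.
- bench_block: Bench block: square wooden block 90 x 90 mm, 28 mm high, bright steel top plate, a brass dot at the middle of each top edge; 0.5 to 0.85 kg, loose, left or right of the middle of the bench. Slides with ordinary friction (up to 10 N). Any of its four sides may go against the stop. Origin: centre of its underside; z up, x and y square to its sides.
- dish: Small copper bowl, 54 mm across the rim, 20 mm high, 50 g, standing loose on top of the bench block within 8 mm of its middle. Origin: centre of its underside (28 mm above the bench); z up.
- stop: The stop: straight dark wooden rail fixed to the bench, 500 mm long (its y), 30 mm thick (its x), 26 mm high; position and angle vary. Origin: centre of its underside, at mid length; its x points away from the robot, so its near face is at x = -15 mm. A block flat against it has its centre at x = -60 mm in this frame.
- stop_mark (a point): The brass mark: a 6 mm wide brass strip across the middle of the stop; this point is on the top edge of the near face (26 mm high), at the strip's middle. Axes as the stop's. The block's middle should come to the same place along the rail.
- doming_block: Bystander: round brass doming block, 48 mm diameter, 40 mm high, loose, on the other side of the bench from the bench block. Origin: centre of its underside.
- hammer: Bystander: hammer with 220 mm length lying on the bench to the right (-y). Origin: under its middle, handle along its -x.
- jar: Bystander: amber jar, 56 mm diameter, 70 mm high, loose, to the left (+y). Origin: centre of its underside.
- pot: Bystander: white pot, 84 mm diameter, 85 mm high, with punches standing up to 155 mm high, loose, far right. Origin: centre of its underside.
- tin: Bystander: flat aluminium tin, 60 mm diameter, 22 mm high, loose, far left. Origin: centre of its underside.
Not all that is in view belongs to the job. Of the things that look like the bench_block, take the one that is nearest to the robot's base at the start.

How it is judged:
By the outcome, as a careful person would: the job done as asked, in the order asked, and still so for the second after the job is handed in, with the robot touching nothing.
It also fails if it takes over 54 s, if anything falls off the work surface, if the arm or the gripper's body presses on something with over 40 N, if the wrist force passes 120 N, or if a joint passes its speed limit or range.

### The arm

A 6-joint arm with a two-finger parallel gripper is mounted at the origin on the work surface. World frame = base frame: x ahead of the robot, y to its left, z up, the work surface at z = 0. Lengths are in m, angles in rad, forces in N, time in s.
With the tool pointing down it reaches from about 0.35 to 0.775 m from the base axis. Payload 7.3 kg.
Tool frame: the origin (TCP) lies at the very end of the fingers, on their centre line; the grasp point (between the pads) lies 19 mm behind it; z points along the fingers, y is the line along which they close (so a half turn about z gives the same grasp; the last joint's range is limited). The gripper opens to 92 mm and grips with 3 to 60 N. Pads are 19 mm wide; open, the fingers measure 130 mm over their backs; the gripper's body (75 mm by 190 mm) begins 47 mm behind the grasp point.
Start: joints at [1.093, 0.342, 1.524, -0, 1.275, -0.146], TCP at [0.171, 0.496, 0.227] pointing down, gripper open.
Joint ranges: [-2.53, 2.53], [-0.77, 2.02], [0.04, 2.7], [-1, 4.14], [0.28, 2.66], [-3.11, 3.11]. Speed limits (rad/s): [2.57, 2.57, 3.14, 3.14, 3.14, 3.14].

### API

Orientations are given as [roll, pitch, yaw] about the fixed x, y, z axes, in that order (R = Rz(yaw) Ry(pitch) Rx(roll)).
In Python, from cell import robot gives the robot as it stands.
- The arm moves only by the tool apply_moves, never from a script. Its argument "motion" is text: rows parted by semicolons, each of 7 numbers parted by spaces: the opening in per cent of the stroke, from 0 (shut) to 100 (fully open), then the shift along the tool's x, y, z in cm, then the turn, a rotation vector about the tool's x, y, z in rad. A call has 1 to 20 rows; each row shifts and turns the commanded pose from where the row before left it, along the tool's axes as they then stand; what a row does not reach is not made up. A row lasts 1/8 s, in which the tool goes at most 62.5 mm and 10.7 degrees, less where a joint would pass 70% of its speed; a pose out of reach is approached as far as the arm can. A call with a gripper value outside its range is refused whole. The fingers move at their own pace and stop on an object; "force" is the grip in N (left out, the last holds). Time passes only in rows, so rows that do not move let the fingers close. It gives the time, the measured TCP pose, the force, the opening and the grip force at its end, in the units of the state.
- robot.observe(): the state, without advancing time (a new reading comes with each control period).
- robot.read_camera(name): name is "scene" or "top" or "wrist"; returns a dict with "img" (420x560x3 uint8, red, green, blue), "fovy" (degrees; the focal length in pixels is half the picture's height over the tangent of half this angle, whatever the lens; pixels are square), "cx", "cy" (the principal point, pixels), "R" (3x3) and "t" (3): a world point X has camera coordinates R X + t; the wrist camera has in their place "hand_eye" (4x4, takes a point from camera to tool coordinates, whose origin is the TCP and whose axes are the flange's). Camera axes: x right, y down, z forward; pixel columns grow to the right and rows downward; lengths in m; the calibration is good to about 2 mm. The wrist camera is an equidistant fisheye: a pixel r from the principal point sees the ray r / f radians off the axis. A picture is of the moment at which its call begins: read the wrist's pose just before it. There is no depth.
- robot.hand_in(): hands the job in; it is judged then, once.
Trained networks look in a picture, given as the dict that the camera call returned (one of the last four; its "shot" number tells which), for a name from the list of things; names that differ only in an ending like _2 or _b are one class to them, and where a whole thing is asked for, a point or a joint stands for the part that bears it (a point fixed in the world has none). Each returns a list of dicts, best first, with "score" (0 to 1); they miss things now and then, are a little off and sometimes report something else, mostly with a low value. They report only what shows in the picture. A call takes as long as a camera call. They do not tell look-alikes from the thing itself.
- robot.search_frame(target, picture): "centre" ([x, y, z] in m, in world coordinates, good to about 4 mm: the middle of the surface that is visible of it).
- robot.trace(target, picture): "pixels" (420x560 bool, what is visible of it).
The state is a dict: "time": time; "qpos": joint angles; "qvel": joint speeds; "joint_efforts": joint torques, N m; "tool_pos": TCP position; "tool_rot": TCP orientation; "contact_force": force on the tool from outside, world axes, zero at the start; "torque": the same for the moment, N m; "opening": finger opening in m; "grip_force": force on a finger pad.
Only numpy, scipy, OpenCV 4.12 (cv2) and the standard library are available. Lean on these libraries where they do the work, as an engineer would, in place of code of your own. Each camera call takes 0.05 s, during which the arm holds its last target. There are 200 camera calls.

## Working session

There is one attempt and no reset: what is moved stays moved. The work goes in short steps, Python scripts to look and compute and a tool call to move; the robot and the scene stay as the last step left them, time stands still between calls to the robot, and variables do not carry over. Pictures are saved under pics/ and viewed, at most 10 in all, crops included, and the job is handed in when it is done.

Besides the shell and the picture viewer there is one more tool, called in YAML: its name, and indented under it one key for each argument. apply_moves: Moves the arm, as the interface text tells. Its arguments: {"type":"object","properties":{"motion":{"type":"string"},"force":{"type":"number"}},"required":["motion"]}

```bash
mkdir -p pics
cat > h.py <<'E'
import numpy as np,cv2
from cell import robot
def save(p,n): cv2.imwrite('pics/'+n+'.png',p['img'][:,:,::-1])
def f(p): return 210/np.tan(np.radians(p['fovy'])/2)
def back(p,u,v,z):
    d=np.array([(u-p['cx'])/f(p),(v-p['cy'])/f(p),1.]);R=np.array(p['R']);t=np.array(p['t'])
    o=-R.T@t;d=R.T@d;return o+d*(z-o[2])/d[2]
def proj(p,X):
    c=np.array(p['R'])@np.array(X)+np.array(p['t']);return f(p)*c[:2]/c[2]+[p['cx'],p['cy']]
E
python3 - <<'E'
from h import *
a=robot.read_camera('top');b=robot.read_camera('scene')
save(a,'top0');save(b,'scene0')
for n in ['bench_block','dish','stop','stop_mark','doming_block','hammer','jar','pot','tin']:
    for p,k in((a,'top'),(b,'scene')):
        for r in robot.search_frame(n,p)[:3]:
            print(n,k,np.round(r['centre'],3),round(r['score'],2),np.round(proj(p,r['centre'])))
s=robot.observe();print(s['time'],s['tool_pos'],s['tool_rot'])
E
```

```text
bench_block top [0.81  0.183 0.027] 0.93 [207. 122.]
bench_block top [0.506 0.276 0.027] 0.75 [172. 230.]
bench_block top [ 0.469 -0.558  0.033] 0.64 [479. 242.]
bench_block scene [ 0.5   -0.164  0.031] 0.97 [224. 206.]
bench_block scene [ 0.488 -0.564  0.03 ] 0.87 [ 74. 247.]
bench_block scene [0.513 0.268 0.026] 0.75 [361. 170.]
dish top [ 0.487 -0.145  0.035] 0.86 [326. 236.]
dish scene [ 0.467 -0.15   0.046] 0.49 [224. 193.]
stop top [0.651 0.002 0.026] 0.57 [272. 177.]
stop scene [ 0.657 -0.019  0.024] 0.67 [294. 233.]
stop_mark top [0.653 0.003 0.029] 0.86 [271. 176.]
stop_mark scene [ 0.662 -0.019  0.022] 0.74 [295. 234.]
doming_block top [0.464 0.146 0.041] 0.64 [218. 245.]
doming_block scene [0.474 0.146 0.038] 0.5 [319. 169.]
hammer top [ 0.412 -0.385  0.024] 0.57 [415. 263.]
hammer scene [ 0.45  -0.387  0.024] 0.8 [140. 219.]
jar top [0.436 0.407 0.067] 0.63 [119. 256.]
jar scene [0.451 0.404 0.045] 0.6 [389. 142.]
pot top [ 0.619 -0.429  0.055] 0.91 [432. 186.]
pot scene [ 0.631 -0.426  0.066] 0.68 [136. 264.]
tin top [0.599 0.406 0.023] 0.82 [126. 197.]
tin scene [0.452 0.404 0.048] 0.6 [389. 141.]
tin scene [0.6   0.404 0.025] 0.51 [415. 177.]
1.0 [0.17100157 0.49638955 0.22674747] [3.14148762e+00 1.52616570e-05 2.80978601e+00]
```

View pics/top0.png

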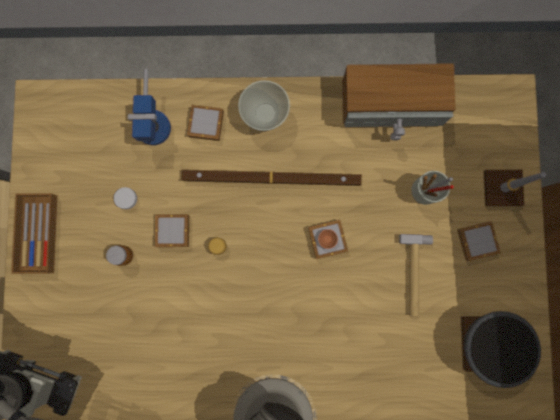

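View pics/scene0.png

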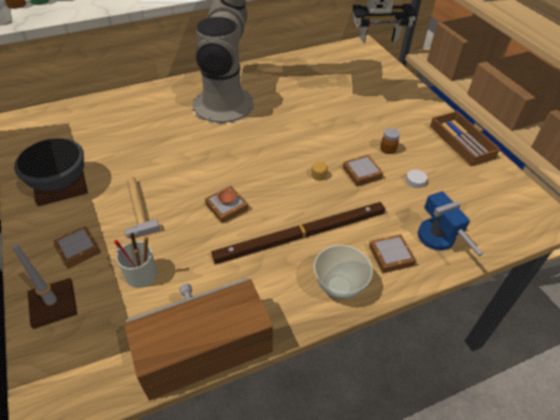

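The top view shows four look-alike blocks: (328,239) with the dish on it, (172,230), (205,122) and (479,241). They lie 0.51, 0.58, 0.83 and 0.73 m from the base, so I choose (328,239). The rail runs from (182,176) to (361,180), with its mark at (271,177).

```bash
cat >> h.py <<'E'
def rect(p,n,z,near):
    # quad of traced mask closest to pixel near -> world
    best=None
    for r in robot.trace(n,p):
        m=r['pixels'].astype(np.uint8)
        cs,_=cv2.findContours(m,0,1)
        c=max(cs,key=cv2.contourArea); q=cv2.boxPoints(cv2.minAreaRect(c))
        d=np.linalg.norm(q.mean(0)-near)
        if best is None or d<best[0]: best=(d,q,r['score'])
    q=best[1]; return q,np.array([back(p,*x,z)[:2] for x in q]),best[2]
E
python3 - <<'E'
from h import *
a=robot.read_camera('top')
q,w,s=rect(a,'bench_block',.028,[328,239]);print(q,w,s,w.mean(0))
q,w,s=rect(a,'stop',.026,[271,177]);print(q,w,s,w.mean(0))
print(back(a,271,177,.026), a['fovy'],-np.array(a['R']).T@a['t'])
c=cv2.resize(a['img'][150:270,170:370],None,fx=4,fy=4,interpolation=2)
cv2.imwrite('pics/crop.png',c[:,:,::-1])
E
```

```text
[[304.97278 227.04959]
 [339.07196 217.10397]
 [348.83838 250.58878]
 [314.7392  260.5344 ]] [[ 0.51219942 -0.08930953]
 [ 0.53895209 -0.18272687]
 [ 0.44763821 -0.20769823]
 [ 0.4211494  -0.11495115]] 0.92 [ 0.47998478 -0.14867144]
[[181.74222 180.70998]
 [182.05399 168.96605]
 [360.24698 173.69682]
 [359.9352  185.44075]] [[ 0.64287875  0.25140948]
 [ 0.67592996  0.2510958 ]
 [ 0.65903164 -0.24322359]
 [ 0.62629072 -0.24169059]] 0.69 [0.65103277 0.00439778]
[0.65154791 0.0033741  0.026     ] 45.49593655678046 [ 0.42657673 -0.04742748  1.39622843]
```

View pics/crop.png

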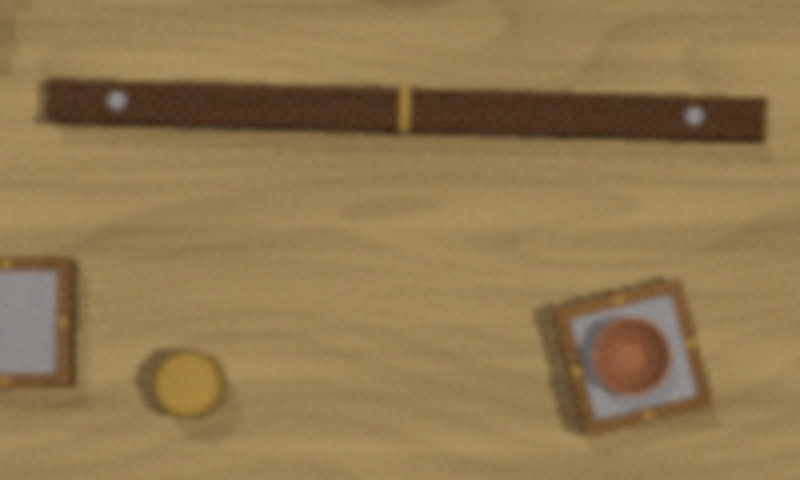

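The crop shows the block with the dish centred at about (632,356) in the crop, turned roughly 13° anticlockwise. It carries the dish and is nearest the base, so the choice holds. The rail is tilted about -2°, with the mark at crop (405,108).

My plan has two pushes with the fingers spread on one side. The first pushes the block's -y side towards +y while turning it about -15°. The second pushes it +x into the rail.

apply_moves:
  motion: "60 0 0 0 0 0 0.17;60 0 0 0 0 0 0.17;60 0 0 0 0 0 0.17;60 0 0 0 0 0 0.17;60 0 0 0 0 0 0.17;60 0 0 0 0 0 0.17;60 -4.3 2.2 0 0 0 0;60 -4.3 2.2 0 0 0 0;60 -4.3 2.2 0 0 0 0;60 -4.3 2.2 0 0 0 0;60 -4.3 2.2 0 0 0 0;60 -4.3 2.2 0 0 0 0;60 -4.3 2.2 0 0 0 0;60 -4.3 2.2 0 0 0 0"

```text
time: 2.9
tool_pos: [0.4185, 0.1975, 0.2269]
tool_rot: [3.141, -0.0, 1.79]
contact_force: [0.3, -0.3, 0.4]
opening: 0.0551
grip_force: 0.0
```

apply_moves:
  motion: "60 -4.9 -0.2 0 0 0 0;60 -4.9 -0.2 0 0 0 0;60 -4.9 -0.2 0 0 0 0;60 -4.9 -0.2 0 0 0 0;60 -4.9 -0.2 0 0 0 0;60 -4.9 -0.2 0 0 0 0;60 -4.9 -0.2 0 0 0 0;60 -4.9 -0.2 0 0 0 0;60 -4.9 -0.2 0 0 0 0;60 0 0 0 0 0 0"

```text
time: 4.15
tool_pos: [0.4958, -0.2386, 0.2261]
tool_rot: [-3.141, 0.0, 1.786]
contact_force: [0.5, 0.6, 0.3]
opening: 0.0551
grip_force: 0.0
```

```bash
cat >> h.py <<'E'
from scipy.spatial.transform import Rotation as Ro
def wcam():
    s=robot.observe();p=robot.read_camera('wrist')
    T=np.eye(4);T[:3,:3]=Ro.from_euler('xyz',s['tool_rot']).as_matrix();T[:3,3]=s['tool_pos']
    return p,T@np.array(p['hand_eye'])
def wback(p,M,uv,z):
    uv=np.atleast_2d(uv).astype(float);d=uv-[p['cx'],p['cy']];r=np.linalg.norm(d,axis=1);th=r/f(p)
    v=np.c_[d/np.maximum(r,1e-9)[:,None]*np.sin(th)[:,None],np.cos(th)]@M[:3,:3].T
    o=M[:3,3];return (o+v*((z-o[2])/v[:,2])[:,None])[:,:2]
def wmask(p,M,n,z,i=0):
    r=robot.trace(n,p);out=[]
    for x in r:
        cs,_=cv2.findContours(x['pixels'].astype(np.uint8),0,1);c=max(cs,key=cv2.contourArea)[:,0]
        w=wback(p,M,c,z);b=cv2.minAreaRect((w*1000).astype(np.float32));out.append((round(x['score'],2),np.round(b[0],1),np.round(b[1],1),round(b[2],1)))
    return out
E
python3 - <<'E'
from h import *
p,M=wcam();save(p,'w1')
for n,z in(('bench_block',.028),('dish',.048),('stop',.026),('stop_mark',.026)): print(n,wmask(p,M,n,z))
s=robot.observe();print(s['tool_pos'],s['tool_rot'],f(p),p['cx'],p['cy'])
E
```

```text
bench_block [(0.62, array([ 480.7, -150.9]), array([89.7, 89.8]), 13.8), (0.45, array([831.9, 128.6]), array([34.7,  4.8]), 30.5)]
dish [(0.67, array([ 481. , -148.9]), array([51.3, 51.3]), 76.4)]
stop [(0.68, array([ 645.9, -100.6]), array([288.7,  41.6]), 88.1)]
stop_mark [(0.66, array([ 645.4, -100.7]), array([289.2,  40.9]), 87.7)]
[ 0.49572213 -0.23433462  0.22683339] [ 3.14154863e+00 -3.56721426e-04  1.79109888e+00] 325.19226210127806 277.4675461405486 206.82046979589325
```

View pics/w1.png

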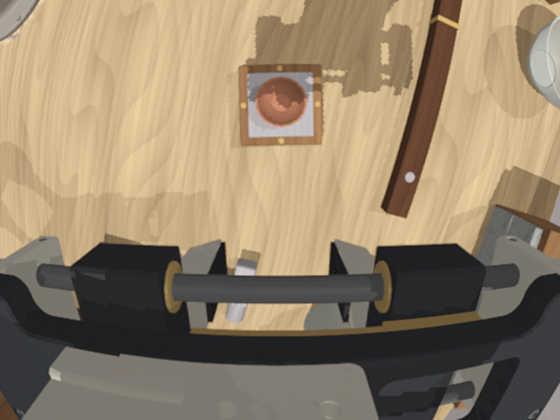

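The wrist view shows the block at pixel (281,105) with the dish upright near its middle. That puts the block at (0.481, -0.151) with a yaw of 13.8°. The rail mark is at about (446,20).

apply_moves:
  motion: "50 0 0.5 4.3 0 0 -0.02;50 0 0 4.3 0 0 0;50 0 0 4.3 0 0 0;50 0 0 4.3 0 0 0;50 0 0 3.0 0 0 0;50 0 0 1.4 0 0 0;50 0.8 0 0 0 0 0;50 0.8 0 0 0 0 0;50 0.6 0 0 0 0 0;50 0 0 0 0 0 0"

```text
time: 5.65
tool_pos: [0.4957, -0.2126, 0.0115]
tool_rot: [3.141, 0.001, 1.811]
contact_force: [-0.2, 0.2, 0.7]
opening: 0.0457
grip_force: 0.0
```

apply_moves:
  motion: "50 0.3 0 0 0 0 0;50 0.3 0 0 0 0 0;50 0.2 0 0 0 0 0;50 0.2 0 0 0 0 0;50 0.3 0 0 0 0 0;50 0.4 0 0 0 0 0;50 0.5 0 0 0 0 0.009;50 0.5 0 0 0 0 0.009;50 0.5 0 0 0 0 0.009;50 0.5 0 0 0 0 0.009;50 0.5 0 0 0 0 0.009;50 0.5 0 0 0 0 0.009;50 0.5 0 0 0 0 0.009;50 0.5 0 0 0 0 0.009;50 0.4 0 0 0 0 0.009;50 0.3 0 0 0 0 0;50 0.2 0 0 0 0 0"

```text
time: 7.78
tool_pos: [0.4818, -0.1484, 0.0107]
tool_rot: [3.141, 0.0, 1.729]
contact_force: [1.5, -5.0, 0.6]
opening: 0.0459
grip_force: 2.2
```

Run:
```python
from h import *
p,M=wcam();save(p,'w2')
for n,z in(('bench_block',.028),('dish',.048),('stop',.026)): print(n,wmask(p,M,n,z))
s=robot.observe();print(s['tool_pos'],s['tool_rot'],s['contact_force'])
```

```text
bench_block [(0.63, array([473.1, -92. ]), array([89.4, 89.2]), 9.1)]
dish [(0.94, array([473.3, -90.4]), array([53.2, 52.3]), 22.8), (0.19, array([597.7, -51.3]), array([ 42.7, 138.5]), 14.6)]
stop [(0.87, array([620.8, -46.8]), array([ 50.6, 163.4]), 14.7), (0.74, array([473.9, -93.1]), array([61.7, 61.8]), 78.7)]
[ 0.4817399  -0.14821129  0.01071572] [ 3.14154470e+00 -5.43838386e-04  1.72876403e+00] [ 1.14367747 -1.67056157  0.18104017]
```

View pics/w2.png

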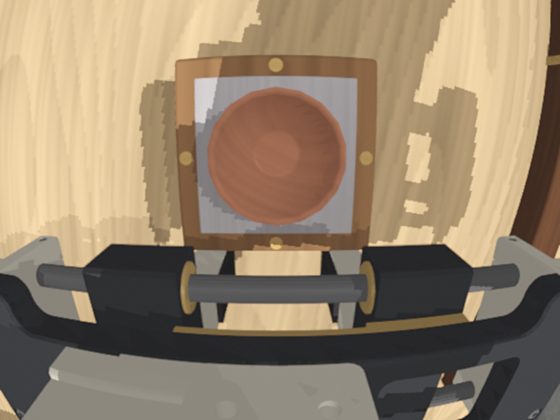

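The close view shows the block flush on both fingers at about (276,155), with the dish undisturbed. I'll continue the push.

apply_moves:
  motion: "50 0.2 0 0 0 0 0;50 0.4 0 0 0 0 0.01;50 0.5 0 0 0 0 0.011;50 0.6 0 0 0 0 0.011;50 0.6 0 0 0 0 0.011;50 0.6 0 0 0 0 0.011;50 0.6 0 0 0 0 0.011;50 0.6 0 0 0 0 0.011;50 0.6 0 0 0 0 0.011;50 0.6 0 0 0 0 0.011;50 0.6 0 0 0 0 0.011;50 0.6 0 0 0 0 0.011;50 0.6 0 0 0 0 0.011;50 0.6 0 0 0 0 0.011;50 0.6 0 0 0 0 0.011;50 0.6 0 0 0 0 0.011;50 0.6 0 0 0 0 0.011;50 0.6 0 0 0 0 0.011;50 0.4 0 0 0 0 0.007;50 0.1 0 0 0 0 0"

```text
time: 10.48
tool_pos: [0.4746, -0.0426, 0.0107]
tool_rot: [-3.141, -0.0, 1.536]
contact_force: [-1.6, -5.3, 1.4]
opening: 0.0459
grip_force: 2.7
```

Run:
```python
from h import *
p,M=wcam()
for n,z in(('bench_block',.028),('dish',.048)): print(n,wmask(p,M,n,z))
s=robot.observe();print(s['tool_pos'],s['tool_rot'],s['contact_force'])
```

```text
bench_block [(0.95, array([476.5,  14.6]), array([88.9, 89.3]), 88.0)]
dish [(0.8, array([477.1,  16.3]), array([52.7, 52.2]), 52.5)]
[ 0.47457196 -0.04254965  0.01063369] [-3.14105470e+00 -5.82339104e-04  1.53574331e+00] [-0.16336984 -2.94184059  1.55560363]
```

Stage 1 is done: the block is at (0.4765, 0.0146) with a yaw of about -2°. Next I'll back off, lift, and swing round behind it.

apply_moves:
  motion: "50 -1 0 0 0 0 0;50 -2 0 0 0 0 0;50 0 0 -5 0 0 0;50 0 0 -6 0 0 0;50 0 0 -6 0 0 0;50 0 0 -1 0 0 0;50 2.9 -2.7 0 0 0 0;50 2.9 -2.7 0 0 0 0;50 2.9 -2.7 0 0 0 0;50 0 0 0 0 0 0.175;50 0 0 0 0 0 0.175;50 0 0 0 0 0 0.175;50 0 0 0 0 0 0.175;50 0 0 0 0 0 0.175;50 0 0 0 0 0 0.175;50 0 0 0 0 0 0.175;50 0 0 0 0 0 0.175;50 0 0 0 0 0 0.17;50 0 0 0 0 0 0"

```text
time: 13.0
tool_pos: [0.3951, 0.0169, 0.1897]
tool_rot: [-3.141, 0.002, -0.033]
contact_force: [0.5, -0.8, -0.4]
opening: 0.0459
grip_force: 0.0
```

Run:
```python
from h import *
p,M=wcam();save(p,'w3')
for n,z in(('bench_block',.028),('dish',.048),('stop',.026)): print(n,wmask(p,M,n,z))
s=robot.observe();print(s['tool_pos'],s['tool_rot'],s['contact_force'],s['qpos'])
```

```text
bench_block [(0.95, array([476.1,  14.5]), array([90.9, 90.3]), 88.1), (0.8, array([506.5, 270. ]), array([ 89. , 106.2]), 0.4)]
dish [(0.93, array([477.7,  16.2]), array([51.9, 51.8]), 88.1)]
stop []
[0.39561231 0.01688398 0.1903445 ] [-3.14126719e+00  8.35448892e-04 -3.19019823e-02] [-0.08722785 -0.55618274 -0.04994341] [-1.51690933e-01  1.44307064e-01  1.90292937e+00  2.51164388e-04
  1.09522459e+00  1.45089242e+00]
```

View pics/w3.png

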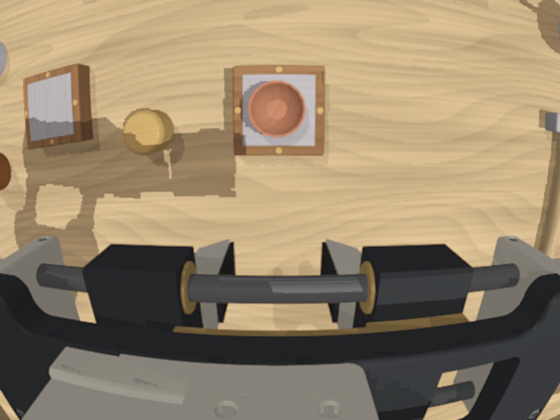

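The view shows the block at (279,110), square to the fingers, with the dish centred. I'll descend and push towards the rail.

apply_moves:
  motion: "50 0 0 5 0 0 0;50 0 0 5 0 0 0;50 0 0 5 0 0 0;50 0 0 2 0 0 0;50 0 0 1 0 0 0;50 0.8 0 0 0 0 0;50 0.8 0 0 0 0 0;50 0.3 0 0 0 0 0;50 0.2 0 0 0 0 0;50 0.2 0 0 0 0 0;50 0.3 0 0 0 0 0;50 0.4 0 0 0 0 0;50 0.5 0 0 0 0 0;50 0.6 0 0 0 0 0;50 0.6 0 0 0 0 0;50 0.6 0 0 0 0 0;50 0.6 0 0 0 0 0;50 0.6 0 0 0 0 0;50 0.4 0 0 0 0 0;50 0.2 0 0 0 0 0"

```text
time: 15.7
tool_pos: [0.4644, 0.0148, 0.0103]
tool_rot: [-3.141, 0.006, -0.034]
contact_force: [-7.8, 0.5, 6.1]
opening: 0.0462
grip_force: 3.9
```

apply_moves:
  motion: "50 0.2 0 0 0 0 0;50 0.4 0 0 0 0 0;50 0.5 0 0 0 0 0;50 0.6 0 0 0 0 0;50 0.6 0 0 0 0 0;50 0.6 0 0 0 0 0;50 0.5 0 0 0 0 0;50 0.3 0 0 0 0 0;50 0.1 0 0 0 0 0"

```text
time: 16.82
tool_pos: [0.5025, 0.0134, 0.0103]
tool_rot: [-3.141, 0.005, -0.034]
contact_force: [-7.1, 0.2, 5.5]
opening: 0.0456
grip_force: 3.7
```

Run:
```python
from h import *
p,M=wcam();save(p,'w4')
for n,z in(('bench_block',.028),('dish',.048),('stop',.026)): print(n,wmask(p,M,n,z))
s=robot.observe();print(s['tool_pos'],s['tool_rot'],s['contact_force'])
```

```text
bench_block [(0.65, array([559.5,  11.6]), array([89.1, 89. ]), 88.1), (0.59, array([627.6, -76. ]), array([ 31.7, 167.9]), 9.6)]
dish [(0.64, array([560. ,  13.5]), array([52.2, 52.1]), 44.3)]
stop [(0.8, array([628.5, -85.8]), array([ 31.9, 153.9]), 10.7)]
[0.5025344  0.01344608 0.01026171] [-3.14116042  0.00494944 -0.03399052] [-6.02965609  0.74366857  2.95441028]
```

View pics/w4.png

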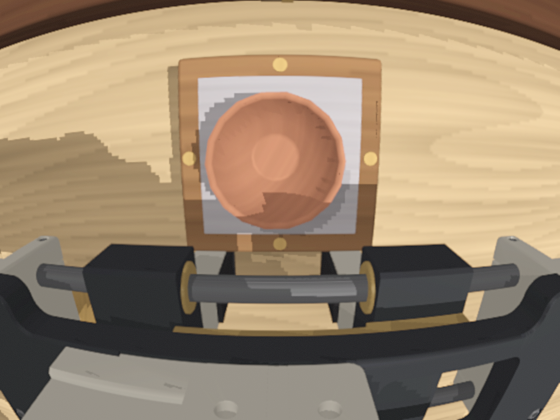

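Run:
```python
from h import *
p,M=wcam()
im=cv2.imread('pics/w4.png').astype(int)
# rail near edge: lowest dark-brown pixel per column, side columns
for u in (20,60,100,460,500,540):
    col=im[:60,u]; d=np.where(col.sum(1)<270)[0]; v=d.max()+.5 if len(d) else -1
    print(u,v,wback(p,M,[u,v],.026), wback(p,M,[u,v],0.0))
# w1 mark
T=np.eye(4);T[:3,:3]=Ro.from_euler('xyz',[3.14155,-.00036,1.7911]).as_matrix();T[:3,3]=[.49572,-.23433,.22683]
M1=T@np.array(p['hand_eye'])
w=cv2.imread('pics/w1.png').astype(int)[0:60,380:500]
y=(w[...,2]-w[...,0]>90)&(w[...,2]>150)
n,l,st,c=cv2.connectedComponentsWithStats(y.astype(np.uint8));k=1+np.argmax(st[1:,4]);ys,xs=np.where(l==k)
b=wback(p,M1,np.c_[xs+380,ys],.026);print('w1',st[k],b.mean(0),b.min(0),b.max(0))
a=robot.read_camera('top');save(a,'top4')
i=a['img'].astype(int);w=i[165:190,255:290];h=cv2.cvtColor(a['img'],cv2.COLOR_RGB2HSV)[165:190,255:290]
y=(w[...,0]-w[...,2]>60)&(abs(np.arange(165,190)[:,None]-177)<5)
ys,xs=np.where(y);print('top',len(xs),xs.mean()+255,ys.mean()+165,back(a,xs.mean()+255,ys.mean()+165,.026))
print(robot.search_frame('bench_block',a)[:4])
c=cv2.resize(a['img'][150:250,220:320],None,fx=6,fy=6,interpolation=2);cv2.imwrite('pics/c4.png',c[:,:,::-1])
```

```text
20 41.5 [[0.63516341 0.15088204]] [[0.64583077 0.17631848]]
60 28.5 [[0.63438283 0.12061868]] [[0.64490741 0.14051954]]
100 18.5 [[0.63343462 0.0954122 ]] [[0.64378575 0.11070244]]
460 19.5 [[ 0.6275341  -0.07825626]] [[ 0.63680595 -0.09473233]]
500 30.5 [[ 0.62633054 -0.10391462]] [[ 0.63538225 -0.12508397]]
540 42.5 [[ 0.62577903 -0.1350215 ]] [[ 0.63472985 -0.16188071]]
w1 [58 15 21 14 99] [0.65090515 0.01059183] [0.63610516 0.00726673] [0.66585142 0.01393471]
top 36 270.5 177.0 [0.65155771 0.00475956 0.026     ]
[{'centre': [0.4703, -0.5575, 0.0327], 'score': 0.98}, {'centre': [0.5934, 0.0016, 0.0313], 'score': 0.76}, {'centre': [0.8041, 0.1824, 0.0275], 'score': 0.76}, {'centre': [0.5051, 0.2744, 0.0269], 'score': 0.69}]
```

View pics/c4.png

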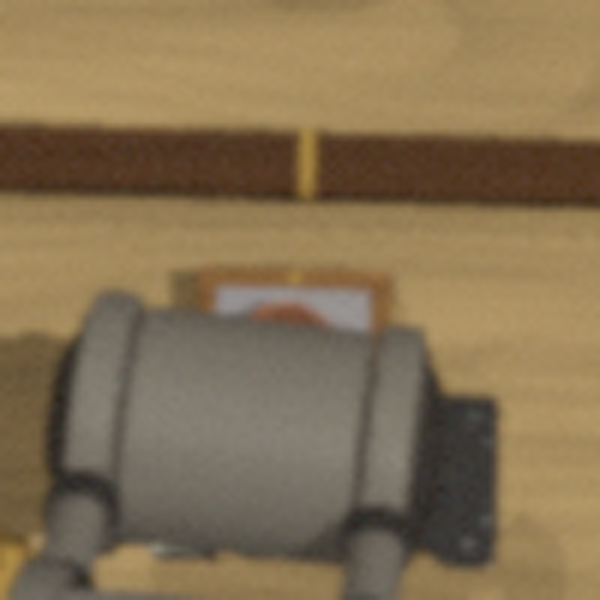

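The top crop shows the block's front brass dot at crop x≈294 and the rail mark at 309. The block therefore needs to go about 5.6 mm to the right (-y). I'll add that sideways shift to the push while it's still short of the rail.

apply_moves:
  motion: "50 0.2 0 0 0 0 0;50 0.3 0.06 0 0 0 0;50 0.3 0.09 0 0 0 0;50 0.3 0.09 0 0 0 0;50 0.3 0.09 0 0 0 0;50 0.3 0.09 0 0 0 0;50 0.3 0.09 0 0 0 0;50 0.2 0.05 0 0 0 0;50 0 0 0 0 0 0"

```text
time: 18.3
tool_pos: [0.5247, 0.0073, 0.0102]
tool_rot: [-3.141, 0.004, -0.034]
contact_force: [-5.2, 1.7, 3.6]
opening: 0.0457
grip_force: 2.6
```

Run:
```python
from h import *
p,M=wcam()
for n,z in(('bench_block',.028),('dish',.048)): print(n,wmask(p,M,n,z)[:1])
s=robot.observe();print(s['tool_pos'],s['tool_rot'],s['contact_force'])
a=robot.read_camera('top')
c=cv2.resize(a['img'][160:210,230:310],None,fx=10,fy=10,interpolation=2)
d=cv2.resize(p['img'][0:180,120:440],None,fx=1,fy=1)
cv2.imwrite('pics/c5.png',np.vstack([c,np.pad(cv2.resize(d,(178,100)),((0,0),(0,622),(0,0)))])[:,:,::-1])
```

```text
bench_block [(0.62, array([581.7,   5.6]), array([89.5, 89. ]), 88.0)]
dish [(0.62, array([582.1,   7.2]), array([52.8, 52.4]), 47.0)]
[0.5247434  0.00726655 0.0102314 ] [-3.14094265  0.00407474 -0.03391688] [-5.39203766  1.61596522  2.84883083]
```

View pics/c5.png

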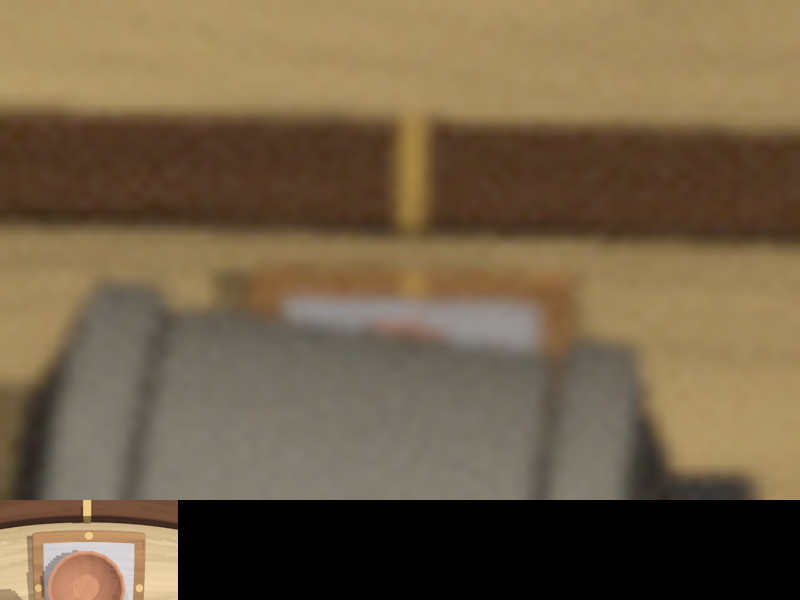

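```bash
cat > al.py <<'E'
from h import *
p,M=wcam();s=robot.observe();yaw=s['tool_rot'][2];n=np.array([np.cos(yaw),np.sin(yaw)]);t=np.array([-n[1],n[0]])
i=p['img'].astype(int)[:75,240:320]
b=(i[...,0]-i[...,2]>60)&(i[...,0]>190)&(i[...,1]>140)
k,l,st,c=cv2.connectedComponentsWithStats(b.astype(np.uint8))
B=wmask(p,M,'bench_block',.028)[0];C=B[1]/1000
print(B)
for j in range(1,k):
    if st[j,4]>15:
        ys,xs=np.where(l==j);w=wback(p,M,np.c_[xs+240,ys],.026)-C
        print(st[j],'along n %.4f..%.4f'%((w@n).min(),(w@n).max()),'along t %.4f'%((w@t).mean()))
E
python3 al.py
```

```text
(0.69, array([581.6,   5.5]), array([89.1, 89.4]), 87.9)
[ 29   0  15  29 410] along n 0.0571..0.0707 along t 0.0012
[  0  41  80  14 987] along n 0.0452..0.0511 along t -0.0003
[  0  57  80  15 930] along n 0.0374..0.0439 along t -0.0001
[ 0 72 17  3 51] along n 0.0362..0.0373 along t 0.0135
```

apply_moves:
  motion: "50 0.2 -0.02 0 0 0 0;50 0.2 -0.03 0 0 0 0;50 0.2 -0.03 0 0 0 0;50 0.2 -0.02 0 0 0 0;50 0.2 0 0 0 0 0;50 0.1 0 0 0 0 0;50 0.1 0 0 0 0 0;50 0 0 0 0 0 0"

```text
time: 19.6
tool_pos: [0.5368, 0.0076, 0.0102]
tool_rot: [-3.141, 0.004, -0.034]
contact_force: [-5.3, -1.6, 2.5]
opening: 0.0455
grip_force: 2.6
```

```bash
python3 al.py; python3 -c "
from h import *
s=robot.observe();print(s['tool_pos'],s['tool_rot'],s['contact_force'])"
```

```text
(0.68, array([593.7,   5.7]), array([89.5, 89.6]), 88.2)
[ 31   0  15  56 838] along n 0.0445..0.0706 along t 0.0007
[   0   57   80   18 1139] along n 0.0361..0.0440 along t 0.0010
[0.53678439 0.00758721 0.01023375] [-3.14124308  0.00410578 -0.03414394] [-5.8024799   0.02141702  2.13319612]
```

apply_moves:
  motion: "50 0.1 0 0 0 0 0;50 0.1 0 0 0 0 0;50 0.1 0 0 0 0 0;50 0 0 0 0 0 0"

```text
time: 20.2
tool_pos: [0.5367, 0.0076, 0.0102]
tool_rot: [-3.141, 0.011, -0.034]
contact_force: [-15.6, -0.6, 11.8]
opening: 0.0456
grip_force: 7.5
```

The rail is now taking the load at about 16 N. I'll press a little more to square the block, then retreat and check.

apply_moves:
  motion: "50 0.1 0 0 0 0 0;50 0.1 0 0 0 0 0;50 0 0 0 0 0 0;50 -0.3 0 0 0 0 0;50 -0.4 0 0 0 0 0;50 -0.8 0 0 0 0 0;50 -2 0 0 0 0 0;50 -3 0 0 0 0 0;50 0 0 -4 0 0 0;50 0 0 -5 0 0 0;50 0 0 -5 0 0 0;50 0 0 0 0 0 0"

```text
time: 21.7
tool_pos: [0.4811, 0.0091, 0.1545]
tool_rot: [3.141, -0.009, -0.034]
contact_force: [-0.0, 0.7, -0.2]
opening: 0.0459
grip_force: 0.0
```

Run:
```python
from h import *
p,M=wcam();save(p,'w6')
for n,z in(('bench_block',.028),('dish',.048),('stop',.026)): print(n,wmask(p,M,n,z)[:2])
s=robot.observe();print(s['tool_pos'],s['tool_rot'],s['contact_force'])
d=p['img'][0:160,150:430];d=cv2.resize(d,(784,448),interpolation=2)
cv2.imwrite('pics/c6.png',d[:,:,::-1])
```

```text
bench_block [(0.97, array([507.1, 269.4]), array([ 91.4, 109.8]), 0.1), (0.84, array([593.1,   5.4]), array([89.9, 90.3]), 88.0)]
dish [(0.86, array([593.9,   7.8]), array([52.3, 50.3]), 87.9)]
stop [(0.66, array([650.1,   4.5]), array([498.,  37.]), 87.9)]
[0.47775382 0.00951684 0.14946364] [-3.14129378e+00  2.32326324e-03 -3.42242050e-02] [ 0.08654121 -0.5822691  -0.01512378]
```

View pics/c6.png

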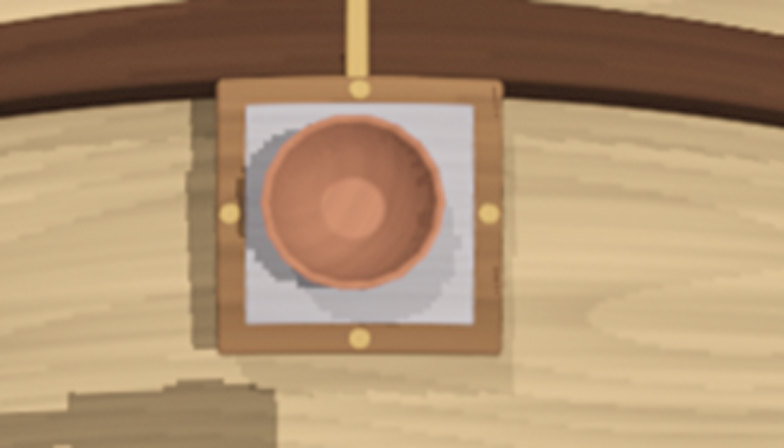

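The block lies flat against the rail. Its dot is at (360,89) and the mark at (357,75), so it is about 1 mm off centre. The dish is upright and the hand is clear.

```bash
python3 -c "
from cell import robot
print(robot.hand_in())"
```

```text
the job is handed in; nothing more can be done
None
```

The job is handed in: the bench block lies flat against the near side of the stop rail, about 1 mm off the brass mark. The dish stayed upright on top, the hand is clear, and it took about 22 s of the 54 s allowed.

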